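# Lift the jig plate off its dowels and stow it in the rack

### The arm

A 7-joint arm with a two-finger parallel gripper is mounted at the origin on the work surface. World frame = base frame: x ahead of the robot, y to its left, z up, the work surface at z = 0. Lengths are in m, angles in rad, forces in N, time in s.
With the tool pointing down it reaches from about 0.4 to 0.9 m from the base axis. Payload 5.5 kg.
Tool frame: the origin (TCP) lies at the very end of the fingers, on their centre line; the grasp point (between the pads) lies 19 mm behind it (bot.grip_depth is the distance from the TCP to the grasp point, in m); z points along the fingers, y is the line along which they close (so a half turn about z gives the same grasp; the last joint's range is limited). The gripper opens to 85 mm and grips with 20 to 120 N. Pads are 22 mm wide; open, the fingers measure 114 mm over their backs; the gripper's body (76 mm by 85 mm) begins 54 mm behind the grasp point. The pads swing forward as they close: fully open they stand 13 mm farther back than shut.
Start: joints at [-1.072, 0.501, -0.427, 1.55, 0.221, 1.138, -0.21], TCP at [0.152, 0.632, 0.231] pointing down, gripper open.
Joint ranges: [-2.88, 2.88], [-0.31, 2.03], [-1.54, 1.56], [0.2, 2.42], [-1.41, 4.55], [0.19, 2.02], [-2.57, 2.57]. Speed limits (rad/s): [2.57, 2.57, 3.14, 3.14, 3.14, 3.14, 3.14].

### API

Orientations are given as a unit quaternion [w, x, y, z].
In Python, from workcell import bot, vision, spotter gives the robot as it stands. Calls block until the motion is done:
- bot.move_ptp(position, orientation): joint-space move of the TCP to a pose.
- bot.move_linear(position, rotation=None, speed=0.15): straight line of the TCP; rotation=None keeps the orientation; speed is the mean speed in m/s.
- bot.movej(angles): joint-space move.
- bot.command_gripper(opening, f_grip=None): finger opening in m; f_grip is the grip in N (None keeps the last); returns when the fingers have stopped.
- bot.pause(seconds).
- bot.inverse_kinematics(position, orientation): joint angles nearest the present ones, or None.
- vision.read_camera(name): name is "scene" or "top" or "wrist"; returns a dict with "pixels" (480x640x3 uint8, blue, green, red), "camera_matrix" (3x3 intrinsics, pixels), "distortion" ([k1, k2, p1, p2, k3] as OpenCV has them; the pictures are not rectified), "T" (4x4, takes a point from camera to world coordinates). Camera axes: x right, y down, z forward; pixel columns grow to the right and rows downward; lengths in m; the calibration is good to about 2 mm. A picture is of the moment at which its call begins. There is no depth.
A pose or a line that the arm cannot do raises bot.PlanningError and nothing moves.
- bot.hand_in(): hands the job in; it is judged then, once.
Trained networks look in a picture, given as the dict that the camera call returned (one of the last four; its "shot" number tells which), for a name from the list of things; names that differ only in an ending like _2 or _b are one class to them, and where a whole thing is asked for, a point or a joint stands for the part that bears it (a point fixed in the world has none). Each returns a list of dicts, best first, with "conf" (0 to 1); they miss things now and then, are a little off and sometimes report something else, mostly with a low value. They report only what shows in the picture. A call takes as long as a camera call.
- spotter.search_frame(query, picture): "box" ([left, top, right, bottom] as shares, 0 to 1, of the picture: columns of its width, rows of its height, round what is visible of it).
- spotter.cut_out(query, picture): "pixels" (480x640 bool, what is visible of it) and "box" ([left, top, right, bottom] as shares, 0 to 1, of the picture: columns of its width, rows of its height, round what is visible of it).
Readings, each from a call of its own:
- bot.read_time(): time.
- bot.read_qpos(): joint angles.
- bot.read_joint_velocities(): joint speeds.
- bot.read_tau(): joint torques, N m.
- bot.read_eef_pos(): TCP position.
- bot.read_ee_rot(): TCP orientation.
- bot.read_force(): force on the tool from outside, world axes, zero at the start.
- bot.read_ft_torque(): the same for the moment, N m.
- bot.read_width(): finger opening in m.
- bot.read_gripper_force(): force on a finger pad.
Only numpy, scipy, OpenCV 4.12 (cv2) and the standard library are available. Lean on these libraries where they do the work, as an engineer would, in place of code of your own. Each camera call takes 0.05 s, during which the arm holds its last target. There are 200 camera calls.

### The job

Take the aluminium jig plate by its bow handle, lift it straight up and level off the two dowels of the test fixture, lay it flat on the clear bench and let go. Take it again by its front fin and put it away under the hood of the plywood rack, over the sill and down into the pocket, square and flat on the pocket's floor with the fin at the open front. Set the plate down gently each time, by feel in the pocket as its floor's height is not known, without dropping it or pressing hard, and leave the other things on the bench where they are.

Things in the scene. Friction and masses are not known exactly. Their poses are not given: they have to be found in the camera images.
- plate: Aluminium jig plate 120 (x) by 150 (y) by 12 mm, 0.35 to 0.55 kg, centre of mass about 10 mm in front of its middle. Origin: centre of its underside; z up, -x its front. Two 11.2 mm through holes at x = 0, y = -60 and +60 mm. On top: a dark bow handle over the middle and a fin along the front edge. It starts flat on the fixture over the dowels, axes along the fixture's.
- handle (a point): Middle of the bow handle's bar, 41 mm above the plate's underside, over the plate's origin. Bar 14 mm thick along x, 14 mm high (34 to 48 mm above the underside), 84 mm long along y, on two posts 14 mm thick; pinch it along x. 43 mm free between bar and fin. Axes as the plate's. The bench around x = 0.55 m, y = 0, between fixture and rack, is clear for laying the plate down.
- fin (a point): Grip point of the fin, at plate x = -55 mm, 48 mm above the underside. Fin 10 mm thick along x, 110 mm long along y, its top 60 mm above the underside; pinch it along x, firmly (30 N or more): the plate then hangs out level to +x. On the fixture the connector block stands 7 mm in front of it: no room for a finger. Axes as the plate's.
- fixture: Connector test fixture, fixed. Dark base, x = -100 to +70 mm, y = -85 to +85 mm, top at z = 30 mm, where the plate lies. Two 10 mm dowels at x = 0, y = -60 and +60 mm, tops at z = 58 mm; a plate pulled up out of level binds on them. Black connector block at x = -98 to -67 mm, 130 mm wide, top at z = 86 mm. Origin on the bench under the dowels' midpoint; -x is its front.
- rack: Plywood storage rack, fixed, open to its front (-x). Origin on the bench under the pocket's centre. Hood over x = -12 to +71 mm, underside at z = 106 mm, top at z = 112 mm, on side walls with inside faces y = -81 and +81 mm and a low rear wall (x = 65 mm, top at z = 56 mm). The stowed plate's bow handle is under the hood, its fin in front of it: the gripper cannot go in on the bow handle.
- pocket (a point): Centre of the rack's pocket at the height of its sill's top, 38 mm above the bench; axes as the rack's. Pocket 130 (x) by 162 mm (y). Sill 6 mm thick at rack x = -71 to -65 mm, 60 mm gap in its middle; side rails as high. The pocket's floor is a stiff adjustable board, 10 to 30 mm above the bench, unknown: feel for it. Stowed plate: flat on it, centred within the slack.
- spool: Bystander: metal spool, 48 mm diameter, 50 mm high, upright. Origin under its centre.
- tape: Bystander: cardboard ring, 70 mm across, 20 mm high, lying flat. Origin under its centre.
- housing: Bystander: black connector housing 50 by 30 by 22 mm. Origin under its centre.
- driver: Bystander: screwdriver lying flat along its x, handle to -x. Origin under its middle.
- jar: Bystander: jar 64 mm diameter, 90 mm high. Origin under its centre.
- wrench: Bystander: wrench lying flat along its x. Origin under its middle.

How it is judged:
By the outcome, as a careful person would: the job done as asked, in the order asked, and still so for the second after the job is handed in, with the robot touching nothing.
It also fails if it takes over 67 s, if anything falls off the work surface, if the arm or the gripper's body presses on something with over 40 N, if the wrist force passes 120 N, or if a joint passes its speed limit or range.

## Working session

There is one attempt and no reset: what is moved stays moved. The work goes in short steps, each a Python script; the robot and the scene stay as the last script left them, time stands still between calls to the robot, and variables do not carry over. Pictures are saved under pics/ and viewed, at most 10 in all, crops included, and the job is handed in when it is done.

```bash
ls; mkdir -p pics; python3 - <<'E'
from workcell import bot, vision, spotter
import cv2, numpy as np
for n in ("scene","top"):
    p=vision.read_camera(n); cv2.imwrite(f"pics/{n}1.png",p["pixels"])
    print(n,p["camera_matrix"].tolist(),p["distortion"],np.round(p["T"],3).tolist())
    for q in ("plate","fixture","rack","handle","fin","spool","tape","housing","driver","jar","wrench"):
        r=spotter.search_frame(q,p)
        print(q,[(round(d["conf"],2),np.round(np.array(d["box"])*[640,480,640,480]).astype(int).tolist()) for d in r[:2]])
print(bot.read_time(),bot.read_ee_rot(),bot.read_force(),bot.grip_depth)
E
```

```text
pics
workcell.py
scene [[610.4080228223987, 0.0, 326.009838560895], [0.0, 610.4080228223987, 242.25567008956133], [0.0, 0.0, 1.0]] [-0.13167612  0.          0.          0.          0.        ] [[-0.888, 0.275, -0.369, 1.092], [0.46, 0.534, -0.709, 0.989], [0.002, -0.799, -0.601, 0.952], [0.0, 0.0, 0.0, 1.0]]
plate [(0.61, [250, 168, 319, 222])]
fixture [(0.97, [245, 163, 330, 233])]
rack [(0.93, [355, 279, 454, 382])]
handle [(0.91, [254, 168, 320, 221]), (0.56, [354, 237, 382, 260])]
fin [(0.76, [254, 168, 317, 225])]
spool [(0.65, [283, 284, 301, 317]), (0.58, [250, 169, 319, 225])]
tape [(0.82, [357, 239, 381, 260])]
housing [(0.88, [382, 266, 411, 281])]
driver [(0.75, [263, 245, 272, 304])]
jar [(0.98, [265, 144, 287, 183])]
wrench [(0.95, [443, 389, 517, 443])]
top [[525.4399283243675, 0.0, 326.55335975478323], [0.0, 525.4399283243675, 240.71291993472374], [0.0, 0.0, 1.0]] [0.02384107 0.         0.         0.         0.        ] [[0.004, -0.983, 0.183, 0.344], [-1.0, -0.003, 0.011, -0.02], [-0.01, -0.183, -0.983, 1.358], [0.0, 0.0, 0.0, 1.0]]
plate [(0.87, [418, 228, 483, 284])]
fixture [(0.96, [410, 228, 492, 306])]
rack [(0.75, [178, 227, 260, 294])]
handle [(0.93, [414, 231, 488, 288])]
fin [(0.63, [416, 230, 489, 287])]
spool [(0.77, [296, 189, 317, 210]), (0.54, [505, 267, 541, 291])]
tape []
housing [(0.75, [287, 296, 308, 316]), (0.33, [415, 230, 487, 283])]
driver [(0.95, [317, 190, 387, 220])]
jar [(0.89, [506, 265, 542, 290])]
wrench [(0.95, [129, 246, 140, 316])]
1.2 [-2.66426795e-05  1.17611554e-01  9.93059677e-01  2.79495561e-06] [-0.64586679  0.43874515  0.85961358] 0.0187
```

```bash
python3 - <<'E'
import cv2,numpy as np
a=cv2.imread("pics/top1.png")
cv2.imwrite("pics/topz.png",cv2.resize(np.hstack([a[210:320,160:280],a[210:320,395:515]]),None,fx=3.3,fy=3.3,interpolation=cv2.INTER_CUBIC))
E
```

```text
(no output)
```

View pics/top1.png

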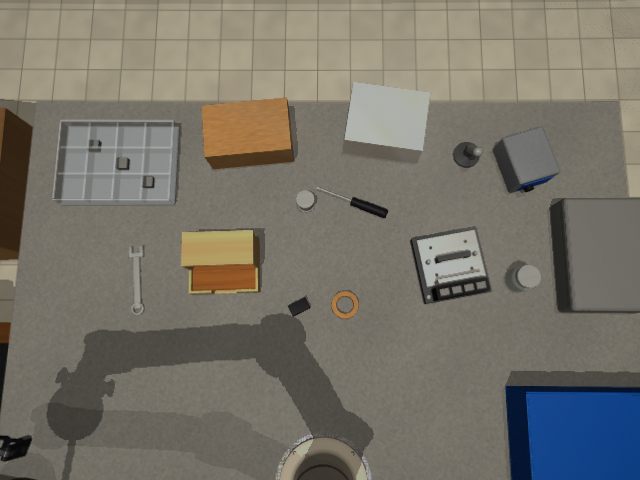

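View pics/topz.png

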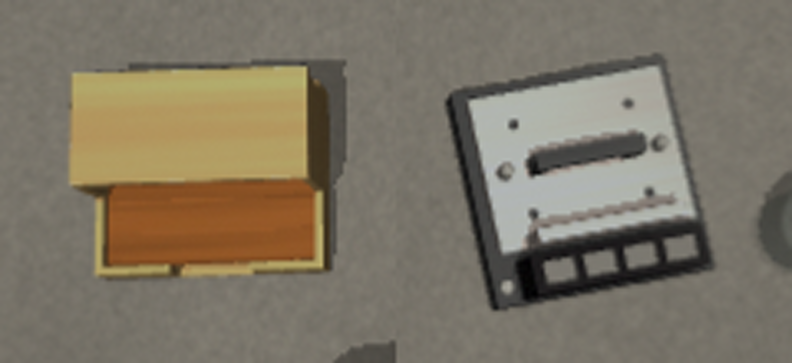

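View pics/scene1.png

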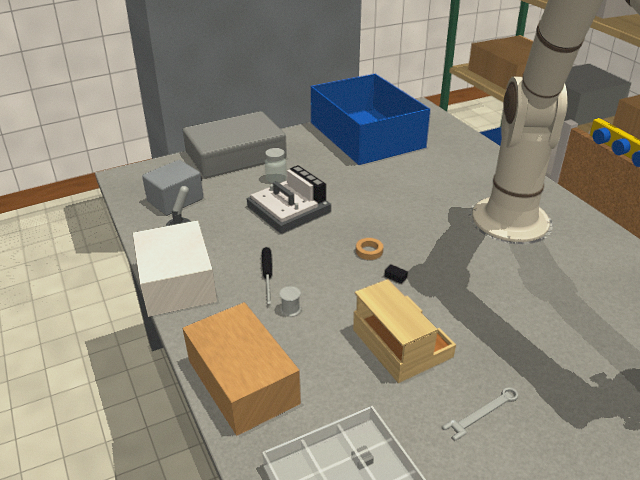

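The top view shows the rack at px (178–260, 227–294), open towards the robot. The fixture is at (410–492, 228–306), with dowels near (428, 262) and (475, 253). The tape (345, 305) and housing (299, 306) lie in front of the lay-down area. The scene view agrees.

```bash
cat > h.py <<'E'
from workcell import bot, vision, spotter
import cv2, numpy as np
def ray(p,uv,z):
    uv=np.array(uv,float).reshape(-1,1,2)
    n=cv2.undistortPoints(uv,p["camera_matrix"],np.array(p["distortion"],float)).reshape(-1,2)
    T=np.array(p["T"]); d=np.c_[n,np.ones(len(n))]@T[:3,:3].T; o=T[:3,3]
    return o+d*((np.atleast_1d(z)-o[2])/d[:,2])[:,None]
def proj(p,X):
    T=np.linalg.inv(np.array(p["T"])); r=cv2.Rodrigues(T[:3,:3])[0]
    return cv2.projectPoints(np.array(X,float).reshape(-1,1,3),r,T[:3,3],p["camera_matrix"],np.array(p["distortion"],float))[0].reshape(-1,2)
def quat(th):  # tool down, tool y at world angle th
    a=(th+np.pi/2)/2; return np.array([0,np.cos(a),np.sin(a),0])
def pt(xy,yaw,loc): # world xy of local offset
    c,s=np.cos(yaw),np.sin(yaw); return np.array(xy)+[c*loc[0]-s*loc[1],s*loc[0]+c*loc[1]]
E
python3 - <<'E'
from h import *
p=vision.read_camera("top")
print("dowels",ray(p,[[428,262.1],[474.7,253.3]],.058).round(4).tolist())
print("hood",ray(p,[[181.8,231.2],[253.3,230],[253.3,264.5],[181.8,266.7]],.112).round(4).tolist())
c=lambda x:160+x/3.3; r=lambda y:210+y/3.3
print("sill front",ray(p,[[c(97),r(276)],[c(329),r(271)]],.038).round(4).tolist())
print("tape,housing,spool",ray(p,[[345,305],[299,306],[306,201]],.01).round(3).tolist())
q=bot.read_qpos()
for xy in ([.55,-.25],[.55,.3],[.55,0]):
  for th in (0.17,0.17+np.pi,0.17-np.pi):
    s=bot.inverse_kinematics([*xy,.3],quat(th)); print(xy,th,None if s is None else np.round(s,2))
E
```

```text
dowels [[0.5326, -0.2589, 0.058], [0.5552, -0.3757, 0.058]]
hood [[0.5987, 0.3445, 0.112], [0.6021, 0.1712, 0.112], [0.5177, 0.1687, 0.112], [0.5119, 0.3397, 0.112]]
sill front [[0.4538, 0.3382, 0.038], [0.4581, 0.1617, 0.038]]
tape,housing,spool [[0.428, -0.053, 0.01], [0.425, 0.064, 0.01], [0.702, 0.05, 0.01]]
[0.55, -0.25] 0.17 [-0.08  0.37  0.6   1.62 -0.22  1.22  0.74]
[0.55, -0.25] 3.311592653589793 [-0.48  0.69  1.36  1.63 -0.69  1.39 -2.01]
[0.55, -0.25] -2.971592653589793 [-0.48  0.69  1.36  1.63 -0.69  1.39 -2.01]
[0.55, 0.3] 0.17 [-0.43  0.37 -0.15  1.54  0.06  1.23 -0.42]
[0.55, 0.3] 3.311592653589793 [-0.07  0.44 -0.66  1.53  0.28  1.27  2.55]
[0.55, 0.3] -2.971592653589793 [-0.07  0.44 -0.66  1.53  0.28  1.27  2.55]
[0.55, 0] 0.17 [-0.18  0.23  0.16  1.74 -0.04  1.18  0.16]
[0.55, 0] 3.311592653589793 [-1.02  0.55  1.37  1.76 -0.56  1.3  -2.5 ]
[0.55, 0] -2.971592653589793 [-1.02  0.55  1.37  1.76 -0.56  1.3  -2.5 ]
```

```bash
python3 - <<'E'
from h import *
bot.move_ptp([.50,.255,.30],quat(.02)); print(bot.read_time())
p=vision.read_camera("wrist"); cv2.imwrite("pics/w_rack.png",p["pixels"]); np.save("w_rack.npy",{k:p[k] for k in("camera_matrix","distortion","T")},allow_pickle=True)
print(np.round(p["T"],3).tolist())
c,y=(.528,.2515),.022
P=[(*pt(c,y,l[:2]),l[2]) for l in [(-71,81,38),(-71,-81,38),(-12,-87,112),(-12,87,112)] for l in [np.array(l)/1000]]
print(proj(p,P).round(1).tolist())
bot.move_ptp([.50,-.305,.30],quat(.19)); print(bot.read_time())
p=vision.read_camera("wrist"); cv2.imwrite("pics/w_fix.png",p["pixels"]); np.save("w_fix.npy",{k:p[k] for k in("camera_matrix","distortion","T")},allow_pickle=True)
c,y=(.544,-.317),.191
P=[(*pt(c,y,l[:2]),l[2]) for l in [(0,60,58),(0,-60,58),(-7,0,48),(7,0,48),(-60,0,90)] for l in [np.array(l)/1000]]
print(proj(p,P).round(1).tolist(), np.round(p["T"],3).tolist(),bot.read_force())
E
```

```text
3.125
[[1.0, 0.023, 0.007, 0.498], [0.024, -0.959, -0.281, 0.329], [-0.0, 0.281, -0.96, 0.442], [0.0, 0.0, 0.0, 1.0]]
[[276.5, 113.4], [280.9, 268.2], [337.6, 304.1], [340.6, 104.9]]
5.1917
[[360.9, 153.0], [357.5, 270.3], [351.4, 211.8], [365.1, 211.8], [297.2, 222.3]] [[0.982, 0.183, 0.055, 0.488], [0.191, -0.942, -0.276, -0.233], [0.001, 0.281, -0.96, 0.442], [0.0, 0.0, 0.0, 1.0]] [-0.48072757 -0.71323958  0.1744441 ]
```

View pics/w_rack.png

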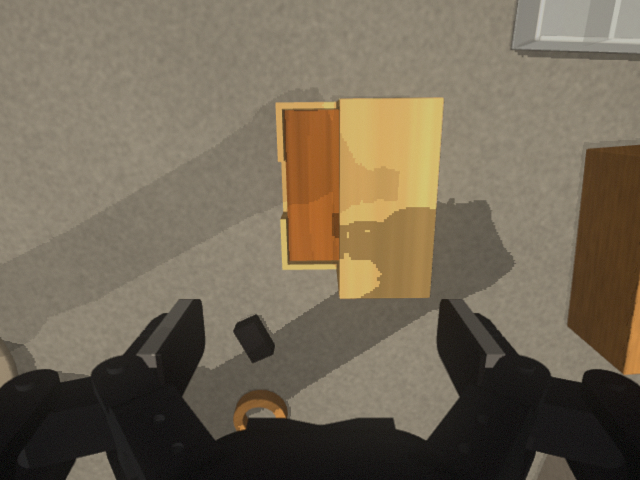

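View pics/w_fix.png

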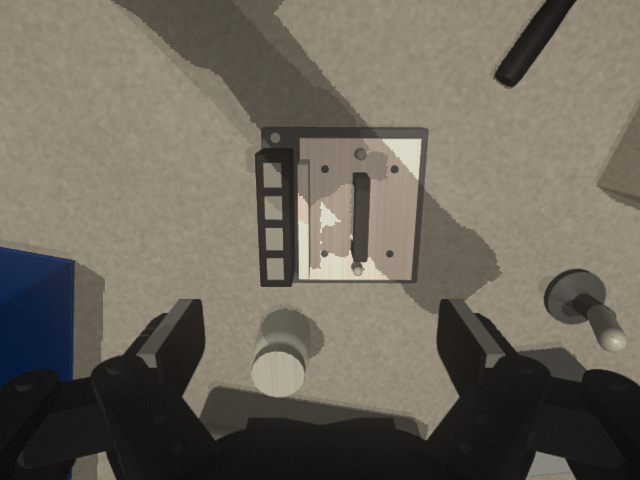

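Wrist views: the rack's hood front corners are at (340, 98) and (340, 297), and its sill corners at (276, 103) and (283, 269). The dowels are near (360, 154) and (358, 269), with the bar at columns 354–368. A zoom will give finer values.

```bash
python3 - <<'E'
import cv2,numpy as np
a=cv2.imread("pics/w_rack.png")[90:305,262:452]; b=cv2.imread("pics/w_fix.png")[120:335,245:435]
b=b.copy(); 
z=lambda i:cv2.resize(i[:200],None,fx=2.1,fy=2.1,interpolation=cv2.INTER_CUBIC)
b2=cv2.imread("pics/w_fix.png")
c=np.hstack([cv2.resize(b2[140:170,340:380],None,fx=10,fy=10,interpolation=cv2.INTER_CUBIC),cv2.resize(b2[255:285,340:380],None,fx=10,fy=10,interpolation=cv2.INTER_CUBIC)])
a2=cv2.imread("pics/w_rack.png"); f=lambda r,c0:cv2.resize(a2[r:r+30,c0:c0+40],None,fx=10,fy=10,interpolation=cv2.INTER_CUBIC)
cv2.imwrite("pics/zz.png",np.vstack([c,np.hstack([f(255,270),f(285,325)])]))
E
```

```text
(no output)
```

View pics/zz.png

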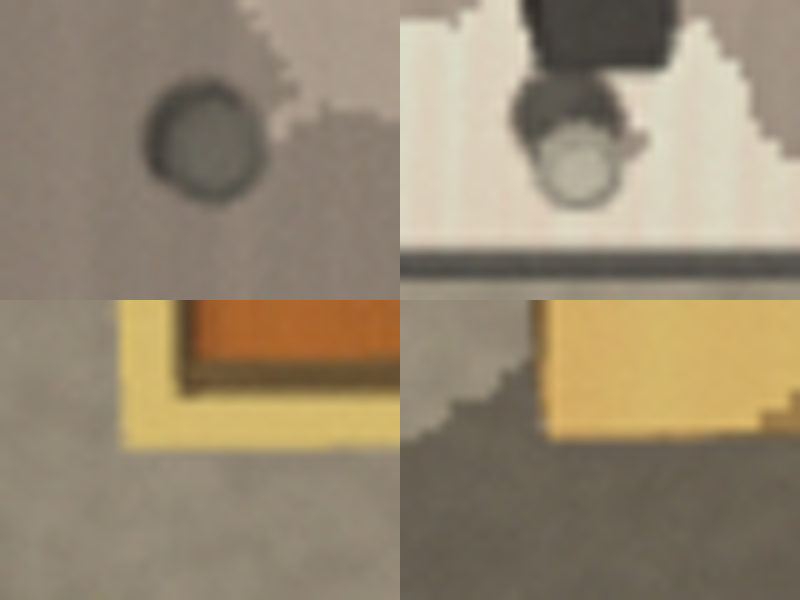

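```bash
python3 - <<'E'
from h import *
p=np.load("w_fix.npy",allow_pickle=True).item()
d=ray(p,[[360.7,154.05],[357.25,270.85]],.058); print(d.round(4).tolist(),d.mean(0),np.linalg.norm(d[0]-d[1]),np.arctan2(-(d[0]-d[1])[0],(d[0]-d[1])[1]))
p=np.load("w_rack.npy",allow_pickle=True).item()
print(ray(p,[[281.75,269.55],[287.75,264],[276,102.5],[339.25,298.5],[340,97.5],[442.5,97.5],[430.5,298]],[.038,.038,.038,.112,.112,.112,.112]).round(4).tolist())
E
```

```text
[[0.5326, -0.2591, 0.058], [0.5553, -0.3766, 0.058]] [ 0.54395752 -0.31784733  0.058     ] 0.11968889735766414 0.1909796873426973
[[0.4598, 0.1674, 0.038], [0.4663, 0.1741, 0.038], [0.4548, 0.3411, 0.038], [0.5192, 0.1699, 0.112], [0.5134, 0.3438, 0.112], [0.5945, 0.3459, 0.112], [0.6025, 0.1723, 0.112]]
```

```bash
python3 - <<'E'
from h import *
c=np.array([.5440,-.3178]);yaw=.191;R=lambda v:(round(float(np.cos(yaw)*v[0]+np.sin(yaw)*v[1]),2),round(float(-np.sin(yaw)*v[0]+np.cos(yaw)*v[1]),2),round(float(v[2]),2))
bot.command_gripper(.040,20)
bot.move_ptp([*c,.16],quat(yaw)); f0=bot.read_force(); print("f0",R(f0))
bot.move_linear([*c,.054],speed=.1); print(R(bot.read_force()-f0),bot.read_eef_pos(),bot.read_width())
bot.command_gripper(0.0,20); bot.pause(.2)
f=bot.read_force()-f0; print("closed",R(f),bot.read_width(),bot.read_gripper_force(),bot.read_time(),np.round(bot.read_ft_torque(),2))
E
```

```text
f0 (-0.04, -0.88, 0.49)
(-0.25, 0.84, -0.11) [ 0.54458279 -0.31816921  0.05477072] 0.040001745681028135
closed (-2.45, 1.26, 6.62) 0.013423556439431108 22.8179669380188 8.1417 [ 0.1   0.44 -0.02]
```

```bash
python3 - <<'E'
from h import *
c=bot.read_eef_pos()[:2];yaw=.191;R=lambda v:(round(float(np.cos(yaw)*v[0]+np.sin(yaw)*v[1]),2),round(float(-np.sin(yaw)*v[0]+np.cos(yaw)*v[1]),2),round(float(v[2]),2))
bot.command_gripper(0.0,60); print(R(bot.read_force()),bot.read_width())
z=.054
for dz in (.002,.004,.007,.012,.018,.025,.034):
    bot.move_linear([.5440,-.3178,z+dz],speed=.05); f=bot.read_force(); print(dz,R(f),bot.read_eef_pos()[2].round(4),np.round(bot.read_ft_torque(),2))
    if abs(R(f)[0])>15 or abs(R(f)[1])>15 or f[2]<-20: print("BIND");break
print(bot.read_time(),bot.read_width(),bot.read_eef_pos())
E
```

```text
(-0.61, 1.03, 7.09) 0.012789717770861395
0.002 (-0.17, -0.64, -4.8) 0.0554 [-0.16 -0.01 -0.05]
0.004 (-1.15, -0.97, -3.71) 0.0577 [-0.11  0.01 -0.08]
0.007 (-1.05, -0.23, -3.32) 0.0612 [-0.19  0.15 -0.05]
0.012 (-1.13, 0.2, -3.46) 0.0665 [-0.11  0.15 -0.02]
0.018 (-0.69, -1.04, -3.18) 0.0725 [-0.25  0.23 -0.04]
0.025 (-1.28, -0.56, -3.64) 0.0795 [-0.19  0.26 -0.02]
0.034 (0.21, -0.11, -3.91) 0.0887 [ 0.04 -0.03  0.02]
10.25 0.012704511540402925 [ 0.54485993 -0.31768595  0.08870671]
```

```bash
cat >> h.py <<'E'
def feel(xy,z,zmin,df=4.0,step=.0015,speed=.02):
    f0=np.mean([bot.read_force()[2] for _ in range(3)])
    while z>zmin:
        z-=step; bot.move_linear([*xy,z],speed=speed); f=bot.read_force()[2]-f0
        if f>df: break
    print("feel z",round(z,4),"actual",bot.read_eef_pos()[2].round(4),"dF",round(f,2),"tq",np.round(bot.read_ft_torque(),2),"t",bot.read_time()); return z
E
python3 - <<'E'
from h import *
bot.move_linear([.5440,-.3178,.15],speed=.15)
xy=[.56,0.0]
bot.move_linear([*xy,.13],quat(.029),speed=.25)
bot.move_linear([*xy,.034],speed=.12); bot.pause(.2); print(bot.read_eef_pos(),bot.read_force())
z=feel(xy,.034,.019,df=3)
bot.move_linear([*xy,z-.0007],speed=.02); print(bot.read_force(),bot.read_eef_pos())
p=vision.read_camera("top"); cv2.imwrite("pics/lay.png",p["pixels"][190:320,240:400])
E
```

```text
[5.60771581e-01 7.07495989e-05 3.49014893e-02] [-0.87610902 -0.57724613 -4.46377625]
feel z 0.0235 actual 0.0248 dF 14.03 tq [0.02 0.96 0.02] t 15.1417
[-6.68656151 -0.09746224 16.63183768] [5.60061904e-01 1.51512657e-05 2.48127903e-02]
```

```bash
python3 - <<'E'
from h import *
bot.move_linear([.56,0,.0243],speed=.02); print(bot.read_force())
bot.command_gripper(.036); bot.pause(.2); print(bot.read_force(),bot.read_eef_pos(),bot.read_width())
bot.move_linear([.56,0,.15],speed=.15)
bot.move_linear([.49,-.09,.24],speed=.25); print(bot.read_force())
p=vision.read_camera("wrist"); np.save("w_lay.npy",{k:p[k] for k in("camera_matrix","distortion","T")},allow_pickle=True)
cv2.imwrite("pics/w_lay.png",p["pixels"])
print(proj(p,[(*pt([.56,0],.029,(x,y)),h) for x,y,h in [(-.06,.075,.012),(-.06,-.075,.012),(.06,.075,.012),(.06,-.075,.012),(-.05,.055,.06),(-.05,-.055,.06),(-.06,.055,.06),(-.06,-.055,.06)]]).round(1).tolist(),bot.read_time())
E
```

```text
[-2.05806204 -0.58228097  4.8017467 ]
[-0.08607923  0.69230047 -0.38421769] [ 5.59983620e-01 -9.12858866e-07  2.42114313e-02] 0.036253428600247016
[-0.05860406  0.00119596 -0.15167023]
[[334.6, 5.4], [332.8, 183.7], [477.9, 6.1], [460.5, 184.0], [350.2, 18.1], [347.2, 168.8], [336.5, 18.1], [334.8, 168.8]] 18.0167
```

View pics/w_lay.png

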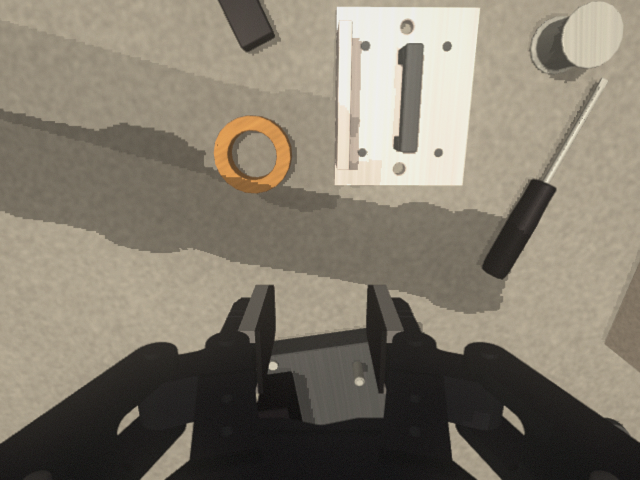

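The plate lies flat with corners at about (336, 7), (335, 184), (480, 7) and (463, 185), roughly 1.5 mm to +x of what I predicted. Next is gripping the fin.

```bash
python3 - <<'E'
from h import *
g=pt([.5614,-.0005],.029,(-.055,0)); print(g)
bot.move_linear([*g,.12],quat(.029),speed=.25)
bot.move_linear([*g,.031],speed=.1); print(bot.read_force(),bot.read_eef_pos())
bot.command_gripper(0,30); print(bot.read_force(),bot.read_width())
bot.command_gripper(0,90); bot.pause(.2); print(bot.read_force(),bot.read_width(),bot.read_eef_pos(),bot.read_time())
for z in (.036,.045,.06): bot.move_linear([*g,z],speed=.05); print(bot.read_force().round(2),bot.read_ft_torque().round(2),bot.read_eef_pos().round(4))
bot.move_linear([*g,.15],speed=.15)
bot.pause(.3)
print(bot.read_force().round(2),bot.read_ft_torque().round(2),bot.read_ee_rot().round(4),bot.read_width(),bot.read_time())
p=vision.read_camera("scene"); cv2.imwrite("pics/held.png",cv2.resize(p["pixels"][130:330,220:460],None,fx=3,fy=3,interpolation=cv2.INTER_CUBIC))
E
```

```text
[ 0.50642313 -0.00209478]
[-0.2862224   0.02010008 -0.25462467] [ 0.50699801 -0.00217197  0.03154643]
[-2.23030388 -0.73118411  5.92041953] 0.009594309692197064
[-1.56013785  0.27967712  7.05625007] 0.008340652400435194 [ 0.5069024  -0.00202976  0.03180103] 20.5667
[ 0.56 -0.61 -3.74] [-0.01  0.21  0.01] [ 0.5061 -0.0021  0.036 ]
[ 0.7  -0.1  -3.75] [0.   0.18 0.01] [ 0.5068 -0.0021  0.0454]
[ 0.43  0.18 -4.37] [0.02 0.21 0.04] [ 0.5068 -0.002   0.0605]
[-0.11 -0.42 -4.51] [0.04 0.15 0.03] [-5.000e-04  6.968e-01  7.173e-01 -7.000e-04] 0.008819938218546056 22.65
```

View pics/held.png

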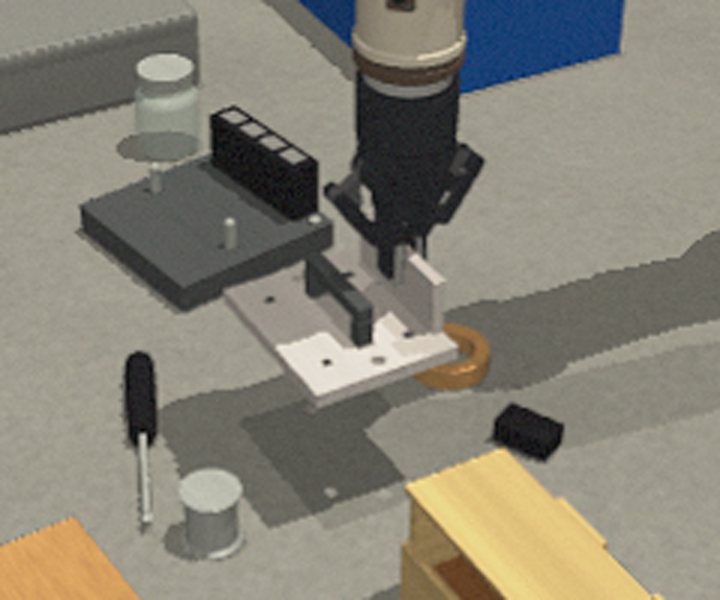

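The plate hangs level from the fin. Next it goes to the front of the rack, above the sill, for a check before insertion.

```bash
python3 - <<'E'
from h import *
c=[.528,.256];y=.029
T=lambda x:pt(c,y,(x-.055,0))
a=T(-.09); print(a)
bot.move_linear([*a,.16],quat(y),speed=.25)
bot.move_linear([*a,.080],speed=.12); bot.pause(.2)
print(bot.read_eef_pos(),bot.read_force().round(2),bot.read_time())
e=bot.read_eef_pos()
p=vision.read_camera("wrist"); cv2.imwrite("pics/w_pre.png",p["pixels"]); np.save("w_pre.npy",{k:p[k] for k in("camera_matrix","distortion","T")},allow_pickle=True)
pc=pt(e[:2],y,(.055,0))
print("plate",proj(p,[(*pt(pc,y,(x,yy)),e[2]-.0315+.012) for x,yy in((.06,.075),(.06,-.075))]).round(1).tolist())
print("rack",proj(p,[(*pt(c,y,(x,yy)),h) for x,yy,h in((-.012,.087,.112),(-.012,-.087,.112),(-.012,.081,.106),(-.012,-.081,.106),(-.071,.087,.038),(-.071,-.087,.038))]).round(1).tolist())
E
```

```text
[0.38306097 0.25179559]
[0.38366484 0.25225328 0.08079536] [ 0.35 -0.12 -5.13] 25.0
plate [[609.7, 110.2], [548.0, 423.5]]
rack [[813.3, 63.5], [656.7, 544.1], [781.9, 88.5], [648.6, 518.1], [484.8, 83.0], [448.6, 411.6]]
```

View pics/w_pre.png

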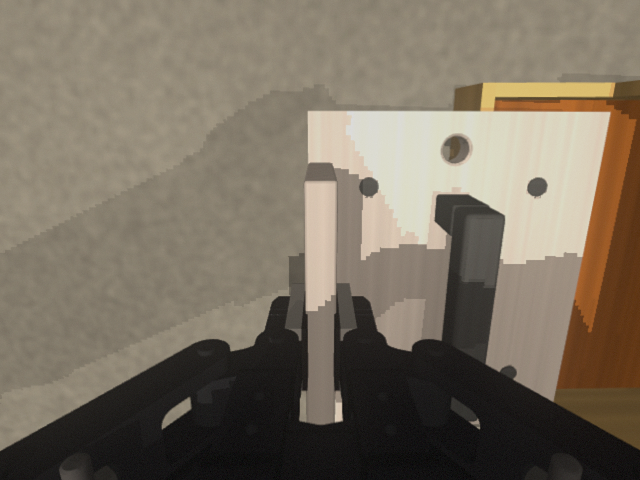

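The plate corner is at (610, 111) and the rack's sill corner at (484, 83). Both match prediction within 1–2 px, so I'll insert.

```bash
python3 - <<'E'
from h import *
c=[.528,.256];y=.029
T=lambda x:pt(c,y,(x-.055,0))
for x in (-.06,-.03,-.0005):
    bot.move_linear([*T(x),.080],speed=.1); f=bot.read_force(); print(f.round(2))
    if np.hypot(f[0],f[1])>8: print("STOP"); raise SystemExit
t=T(-.0005); bot.move_linear([*t,.066],speed=.06); bot.pause(.15); print(bot.read_force().round(2),bot.read_eef_pos())
z=feel(t,.066,.039,df=3,step=.001)
print(bot.read_force().round(2))
E
```

```text
[-0.43 -0.55 -4.4 ]
[ 0.42 -1.16 -4.69]
[-0.65 -0.1  -4.16]
[-0.71  1.01 -3.43] [0.47257266 0.25446236 0.06607634]
feel z 0.06 actual 0.0606 dF 8.58 tq [-0.35  0.59 -0.01] t 28.425
[-2.67 -1.27  5.14]
```

```bash
python3 - <<'E'
from h import *
e=bot.read_eef_pos(); t=pt([.528,.256],.029,(-.0555,0))
bot.move_linear([*t,.0595],speed=.01); bot.pause(.1); print(bot.read_force().round(2),bot.read_ft_torque().round(2),bot.read_eef_pos())
bot.move_linear([*t,.0602],speed=.01); print(bot.read_force().round(2))
bot.command_gripper(.030); bot.pause(.2); print(bot.read_force().round(2),bot.read_width())
bot.move_linear([*t,.16],speed=.12)
bot.move_linear([.43,.22,.27],speed=.25); bot.pause(.2)
p=vision.read_camera("wrist"); 
c=[.528,.256];h0=.029
print("pred fin top corners",proj(p,[(*pt(c,.029,(x,yy)),h0+.06) for x,yy in((-.06,.055),(-.06,-.055),(-.05,.055))]).round(1).tolist(),
"plate front",proj(p,[(*pt(c,.029,(-.06,yy)),h0+.012) for yy in(.075,-.075)]).round(1).tolist(),
"sill",proj(p,[(*pt(c,.029,(-.071,yy)),.038) for yy in(.087,-.087)]).round(1).tolist())
print(bot.read_time()); cv2.imwrite("pics/final.png",p["pixels"])
E
```

```text
[-5.19 -1.57 10.7 ] [-0.42  0.95 -0.03] [0.47260219 0.25444282 0.06057912]
[-3.08 -1.37  5.41]
[-16.91  -2.39  11.5 ] 0.02995625817614643
pred fin top corners [[371.5, 94.2], [366.7, 231.7], [384.5, 94.3]] plate front [[365.6, 72.8], [360.6, 237.6]] sill [[353.0, 58.4], [348.9, 248.2]]
31.4333
```

View pics/final.png

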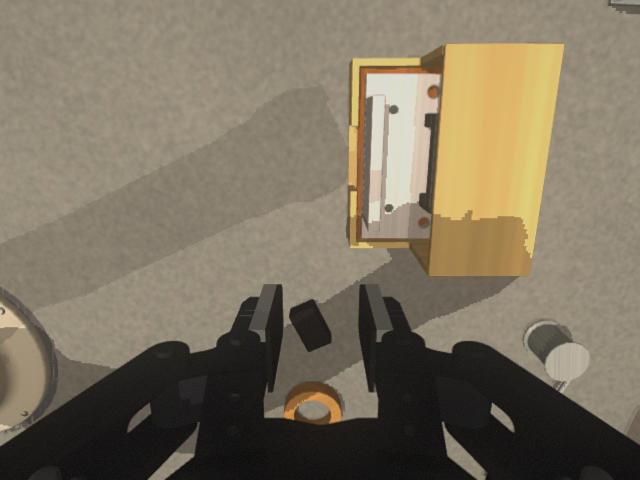

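The plate is in the pocket with its fin at the front: plate edge near rows 72–240, fin at columns 367–385. I'll check its seating numerically on this picture, because the forces hinted at contact on one side.

```bash
python3 - <<'E'
from h import *
a=cv2.imread("pics/final.png")
for col in (395,):
    print("top",[(r,a[r,col].tolist()) for r in range(56,82)])
    print("bot",[(r,a[r,col].tolist()) for r in range(232,254)])
print("row150 cols",[(x,a[130,x].tolist()) for x in range(348,374)])
p=vision.read_camera("wrist")
L=lambda x,y,z:(*pt([.528,.256],.029,(x,y)),z)
print(proj(p,[L(-.035,s*k,z) for s in(1,-1) for k,z in((.075,.041),(.081,.038),(.087,.038))]).round(1).tolist())
for q in ("plate","fin"):
    for r in spotter.cut_out(q,p)[:1]:
        m=r["pixels"].astype(np.uint8); print(q,r["conf"],np.round(np.array(r["box"])*[640,480,640,480]), cv2.minAreaRect(cv2.findNonZero(m)))
g=cv2.cvtColor(p["pixels"],cv2.COLOR_BGR2GRAY)
def blob(u,v):
    w=g[v-7:v+8,u-7:u+8].astype(float); k=np.clip(np.median(w)-25-w,0,None); yy,xx=np.mgrid[-7:8,-7:8]; return u+(k*xx).sum()/k.sum(), v+(k*yy).sum()/k.sum()
f=np.load("w_lay.npy",allow_pickle=True).item(); gl=cv2.cvtColor(cv2.imread("pics/w_lay.png"),cv2.COLOR_BGR2GRAY)
now=[blob(393,109),blob(389,208)]; 
g=gl; lay=[blob(365,46),blob(362,153)]
print("screws now px",np.round(now,1).tolist()); 
for n,pp,uv,z in(("lay",f,lay,.012),("now",p,now,.041)):
    X=ray(pp,uv,z); print(n,X.round(4).tolist(),np.linalg.norm(X[0]-X[1]).round(4))
E
```

```text
top [(56, [125, 143, 153]), (57, [125, 153, 167]), (58, [121, 179, 200]), (59, [118, 197, 221]), (60, [117, 198, 221]), (61, [118, 198, 221]), (62, [119, 198, 221]), (63, [119, 198, 221]), (64, [118, 198, 224]), (65, [98, 166, 187]), (66, [57, 88, 102]), (67, [53, 78, 102]), (68, [49, 83, 124]), (69, [53, 99, 161]), (70, [56, 112, 187]), (71, [54, 112, 188]), (72, [62, 114, 188]), (73, [129, 158, 201]), (74, [191, 206, 217]), (75, [210, 220, 220]), (76, [208, 219, 220]), (77, [209, 219, 220]), (78, [208, 219, 220]), (79, [209, 219, 221]), (80, [209, 220, 220]), (81, [208, 219, 221])]
bot [(232, [135, 149, 164]), (233, [133, 149, 163]), (234, [134, 149, 164]), (235, [133, 149, 162]), (236, [135, 150, 164]), (237, [132, 147, 163]), (238, [69, 94, 122]), (239, [54, 83, 106]), (240, [50, 79, 98]), (241, [56, 87, 107]), (242, [73, 118, 149]), (243, [80, 133, 166]), (244, [82, 135, 169]), (245, [80, 134, 168]), (246, [80, 135, 169]), (247, [82, 134, 168]), (248, [87, 107, 120]), (249, [85, 99, 105]), (250, [86, 99, 108]), (251, [86, 100, 107]), (252, [83, 99, 107]), (253, [87, 101, 106])]

[... 441 characters left out ...]
98, 107]), (367, [89, 99, 109]), (368, [88, 98, 108]), (369, [85, 97, 106]), (370, [89, 99, 110]), (371, [125, 137, 148]), (372, [194, 214, 223]), (373, [207, 222, 222])]
[[394.0, 73.0], [393.8, 66.0], [394.1, 58.6], [386.0, 237.6], [385.2, 242.5], [385.0, 248.2]]
plate 0.64 [364.  76. 442. 235.] ((400.1575622558594, 155.45803833007812), (75.68180847167969, 165.2006072998047), 1.7899105548858643)
fin 0.82 [358.  76. 440. 238.] ((399.91357421875, 155.48300170898438), (76.46063995361328, 165.1625213623047), 1.6602823734283447)
screws now px [[392.7, 109.3], [387.9, 207.9]]
lay [[0.5248, 0.0432, 0.012], [0.5273, -0.0469, 0.012]] 0.0901
now [[0.4921, 0.2997, 0.041], [0.4947, 0.2097, 0.041]] 0.09
```

```bash
python3 -c "
from workcell import bot
print(bot.read_force(),bot.read_time()); print(bot.hand_in())"
```

```text
[ 0.84618397 -0.54634941 -0.43304892] 31.5833
the job is handed in; nothing more can be done
None
```

The plate is stowed in the rack pocket, fin at the open front, and the job was handed in at about 32 s; the last picture shows it square and level side to side, while front-to-back level wasn't measured, and one finger pushed sideways with about 17 N (limit 40 N) as the gripper let go.

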